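# Unlock and open the battery sample chamber

## Robot

A 6-joint arm with a two-finger parallel gripper is mounted at the origin on the work surface. World frame = base frame: x ahead of the robot, y to its left, z up, the work surface at z = 0. Lengths are in m, angles in rad, forces in N, time in s.
With the tool pointing down it reaches from about 0.275 to 0.825 m from the base axis. Payload 5.2 kg.
Tool frame: the origin (TCP) lies at the very end of the fingers, on their centre line; the grasp point (between the pads) lies 19 mm behind it; z points along the fingers, y is the direction in which the jaws open and shut (so a half turn about z gives the same grasp; the last joint's range is limited). The gripper opens to 93 mm and grips with 3 to 60 N. Pads are 15 mm wide; open, the fingers measure 128 mm over their backs; the gripper's body (75 mm by 188 mm) begins 65 mm behind the grasp point.
Start: joints at [-1.529, 0.259, 1.535, -0, 1.348, -0.203], TCP at [0.133, -0.534, 0.219] pointing down, gripper open.
Joint ranges: [-3.14, 3.14], [-0.91, 2.08], [0.19, 2.58], [-1.22, 4.36], [0.22, 2.71], [-3.12, 3.12]. Speed limits (rad/s): [2.57, 2.57, 3.14, 3.14, 3.14, 3.14].

## Interface

Orientations are given as a unit quaternion [x, y, z, w].
In Python, from station import monitor, viewer, workorder gives the robot as it stands. The module is installed in compiled form; this text tells all that it offers.
- The arm moves only by the tool servo_tool, never from a script. Its argument "plan" is one flat list of numbers, 7 for each row, row after row: the turn, a rotation vector about the tool's x, y, z in units of 5 degrees (1.0 is 5 degrees), then the shift along the tool's x, y, z in m, then the closure, from -1 (fully open) to 1 (shut). A call has 1 to 20 rows; each row shifts and turns the commanded pose from where the row before left it, along the tool's axes as they then stand; what a row does not reach is not made up. A row lasts 1/8 s, in which the tool goes at most 62.5 mm and 10.7 degrees, less where a joint would pass 70% of its speed; a pose out of reach is approached as far as the arm can. A call is refused whole if a number of a shift passes 0.0625 or a number of a turn 1, either way. A call with a gripper value outside its range is refused whole. The fingers move at their own pace and stop on an object; "force" is the grip in N (left out, the last holds). Time passes only in rows, so rows that do not move let the fingers close. It gives the time, the measured TCP pose, the force and the opening at its end, in the units of the state.
- monitor.read_state(): the state, without advancing time (a new reading comes with each control period).
- viewer.read_camera(name): name is "side" or "top" or "wrist"; returns a dict with "img" (480x640x3 uint8, red, green, blue), "fovy" (degrees; the focal length in pixels is half the picture's height over the tangent of half this angle, whatever the lens; pixels are square), "cx", "cy" (the principal point, pixels), "T" (4x4, takes a point from camera to world coordinates). Camera axes: x right, y down, z forward; pixel columns grow to the right and rows downward; lengths in m; the calibration is good to about 2 mm. A picture is of the moment at which its call begins. There is no depth.
- workorder.sign_off(): hands the job in, once; it reports no verdict.
The state is a dict: "time_s": time; "joints": joint angles; "joint_vel": joint speeds; "effort": joint torques, N m; "ee_pos": TCP position; "tool_rot": TCP orientation; "ft_force": force on the tool from outside, world axes, zero at the start; "ft_torque": the same for the moment, N m; "opening": opening from 0.0 (shut) to 1.0 (fully open).
Only numpy, scipy, OpenCV 4.12 (cv2) and the standard library are available. Lean on these libraries where they do the work, as an engineer would, in place of code of your own. Each camera call takes 0.05 s, during which the arm holds its last target. There are 200 camera calls.

## Task

The cream sample chamber is still locked for transport. Pick up the mallet and, holding it in line with the sloping lock pin, knock the pin fully home, then stand the mallet upright back on its round mat and let go of it. Next flip the hasp off its staple and swing it over clear onto the lid while the lid is still shut, and finally raise the lid to about 70 degrees, where it stays by itself; leave everything else where it is and never push the pin with the fingers.

Things in the scene. Friction and masses are not known exactly. Their poses are not given: they have to be found in the camera images.
- chamber: Fixed cream steel chamber, 220 mm deep (its x) by 360 mm wide (its y), 112 mm high; origin at the centre of its underside, x from its front (robot side) to its back, y to its left. Left 220 mm: well with hinged lid. Right 140 mm: deck with the lock, whose dark housing (64 x 62 mm, at the front) has a sloping round collar, 42 mm across, with the steel pin sticking out.
- mallet_mid (a point): Stubby in-line mallet standing on its striking face: round grey head 54 mm across and 50 mm high below, square wooden grip 28 x 28 mm rising from 50 mm to 127 mm above the face, sides along the point's x and y. About 0.36 kg. Site on its axis, half-way up, 63.5 mm above the striking face; z runs from the face to the grip's end.
- mat_top (a point): Round cork mat, fixed, 120 mm across, 4 mm thick, beside the chamber, on which the mallet stands. Site at the centre of its top face.
- pin (a joint): How far the lock pin is driven in along its axis, m: 0 = up, 0.030 = fully home. Sprung and stiff: about 9 N starts it, about 14 N at the bottom, then a hard stop; a friction catch keeps it where left. Going in, it draws back a 10 mm thick bolt that runs from the housing through the staple, above the hasp strap, and so frees the hasp.
- pin_top (a point): Centre of the flat top of the steel lock pin's head (28 mm across, 10 mm thick). Site's z axis points out along the pin's axis, which leans 35 degrees from vertical towards the chamber's front. The top stands 36 mm above its collar when up, 6 mm when fully home.
- hasp (a joint): Angle of the hasp, rad: 0 = lying flat over the staple on the deck, 1.57 = upright, 2.6 = swung over clear above the lid (its stop). It turns easily, and falls over by its own weight once past upright (by 1.9). It cannot move until the pin is home.
- hasp_grip (a point): Centre of the hasp's steel cross-bar, 12 mm thick and 50 mm long along the chamber's x, 32 mm above the deck; it can be pinched from above by its two ends. The strap beneath is 36 mm wide, 126 mm long.
- hasp_hinge (a point): Hasp's hinge, on the lid; the hinge line runs along the chamber's x through this point. The cross-bar swings about it on a radius of 115 mm, from the right up and over to the left.
- lid (a joint): Angle of the lid, rad: 0 = shut, 1.6 = its stop. Stiff hinge: the lid stays where it is left; it takes about 6 N upwards at the handle to raise it.
- lid_handle (a point): Middle of the lid's black bow handle: a round bar 12 mm thick and 100 mm long along the chamber's y, 45 mm above the lid (33 to 39 mm free beneath it), 35 mm behind the lid's front edge.
- lid_hinge (a point): Middle of the lid's hinge line, which runs along the chamber's y at the lid's back edge. The handle swings about it on a radius of 194 mm, upwards and to the back.
- screwdriver_mid (a point): Bystander: screwdriver lying on the bench, 180 mm; point on its underside, mid-length.
- mug_mid (a point): Bystander: white mug, 80 mm across, 90 mm high; point at its centre.
- can_mid (a point): Bystander: can 64 mm across, 140 mm high; point at its centre.
- meter_mid (a point): Bystander: hand meter 150 x 75 x 35 mm lying on the bench; point at its centre.
- block_mid (a point): Bystander: aluminium block 34 x 34 x 26 mm on the back right corner of the chamber's deck; point at its centre.
- cell_tray: Bystander, fixed: grey tray 120 x 120 mm with four cells standing in it, 60 mm high, on the other side of the chamber from the mat; origin under its centre.
Things that resemble listed ones, but are neither listed nor needed, are in the scene too. What is shaped like the part that bears mallet_mid but yellow is not meant.

How it is judged:
By the outcome, as a careful person would: the job done as asked, in the order asked, and still so for the second after the job is handed in, with the robot touching nothing.
It also fails if it takes over 72 s, if anything falls off the work surface, if the arm or the gripper's body presses on something with over 40 N, if the wrist force passes 120 N, or if a joint passes its speed limit or range.

## Working session

There is one attempt and no reset: what is moved stays moved. The work goes in short steps, Python scripts to look and compute and a tool call to move; the robot and the scene stay as the last step left them, time stands still between calls to the robot, and variables do not carry over. Pictures are saved under pics/ and viewed, about 8 in all and at most 12, crops included, and the job is handed in when it is done.

Besides the shell and the picture viewer there is one more tool, called after ">>>" as name(argument=value, ...) on one line, values as JSON. servo_tool: Moves the arm, as the interface text tells. Its arguments: {"type":"object","properties":{"plan":{"type":"array","items":{"type":"number"}},"force":{"type":"number"}},"required":["plan"]}

```bash
mkdir -p pics; cat > h.py <<'E'
import numpy as np, cv2
from station import monitor, viewer, workorder
from scipy.spatial.transform import Rotation as R
def cam(n):
    c=viewer.read_camera(n); c['f']=240/np.tan(np.radians(c['fovy'])/2); c['T']=np.array(c['T']); return c
def ray(c,u,v):
    d=c['T'][:3,:3]@np.array([(u-c['cx'])/c['f'],(v-c['cy'])/c['f'],1.]); return c['T'][:3,3],d/np.linalg.norm(d)
def onz(c,u,v,z):
    o,d=ray(c,u,v); return o+d*(z-o[2])/d[2]
def proj(c,p):
    q=np.linalg.inv(c['T'])@np.append(p,1); return np.array([c['cx']+c['f']*q[0]/q[2],c['cy']+c['f']*q[1]/q[2]])
def tri(c1,p1,c2,p2):
    o1,d1=ray(c1,*p1);o2,d2=ray(c2,*p2)
    s=np.linalg.lstsq(np.c_[d1,-d2],o2-o1,rcond=None)[0]
    a,b=o1+s[0]*d1,o2+s[1]*d2
    return (a+b)/2,np.linalg.norm(a-b)
def save(n,im): cv2.imwrite('pics/'+n+'.png',im[:,:,::-1])
E
python3 - <<'E'
from h import *
import pickle
np.set_printoptions(precision=4,suppress=True)
d={}
for n in ['top','side']:
    c=cam(n); d[n]=c; save(n+'0',c['img']); print(n,c['fovy'],c['cx'],c['cy'],c['T'])
pickle.dump(d,open('c0.pkl','wb'))
print(monitor.read_state())
E
```

```text
top 57.05026891889763 322.5133543105778 238.70022636534003 [[-0.0058 -0.986   0.1669  0.3454]
 [-1.      0.005  -0.0055  0.0556]
 [ 0.0046 -0.1669 -0.986   1.2382]
 [ 0.      0.      0.      1.    ]]
side 57.67112900378934 316.61897733842375 236.78113879738362 [[ 0.9972 -0.0612  0.0438  0.4855]
 [-0.0733 -0.658   0.7494 -0.6188]
 [-0.0171 -0.7505 -0.6607  0.7185]
 [ 0.      0.      0.      1.    ]]
{'time_s': 0.1, 'joints': array([-1.5288,  0.2593,  1.5359, -0.    ,  1.3481, -0.2028]), 'joint_vel': array([ 0.0003, -0.0013, -0.002 , -0.0002, -0.0003,  0.0002]), 'effort': array([  0.0022, -43.8212, -28.4646,   0.0718,   0.0362,  -0.0001]), 'ee_pos': array([ 0.1333, -0.5331,  0.2179]), 'tool_rot': array([ 0.9925,  0.1221,  0.0001, -0.0008]), 'ft_force': array([ 0.0835, -0.1208, -0.0367]), 'ft_torque': array([ 0.0491, -0.002 ,  0.0154]), 'opening': 0.9985868342618243}
```

View pics/top0.png

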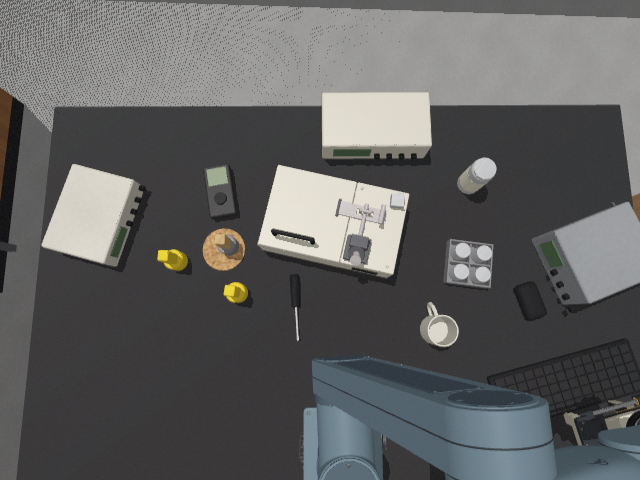

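View pics/side0.png

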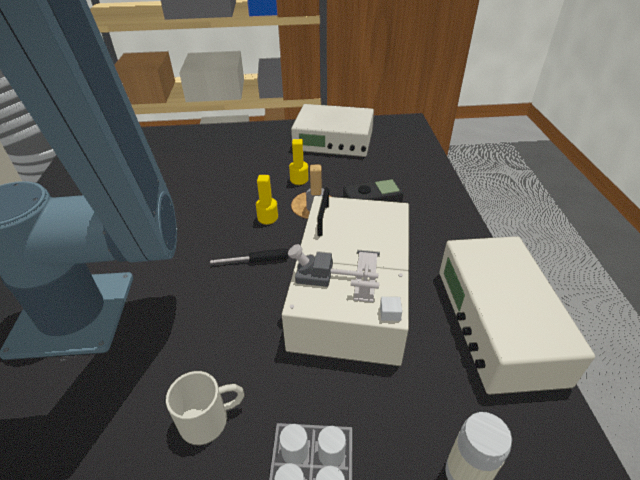

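```bash
python3 - <<'E'
from h import *
import pickle
np.set_printoptions(precision=4,suppress=True)
d=pickle.load(open('c0.pkl','rb')); t,s=d['top'],d['side']
ht=cv2.cvtColor(t['img'],cv2.COLOR_RGB2HSV)
m=cv2.inRange(ht,(10,15,150),(40,90,255)); n,l,st,ce=cv2.connectedComponentsWithStats(m)
mm=np.zeros_like(m)
for i in range(1,n):
    x,y,w,h,a=st[i]
    if 250<x+w/2<415 and 160<y+h/2<290: mm[l==i]=255
mm=cv2.morphologyEx(mm,cv2.MORPH_CLOSE,np.ones((15,15)))
c=max(cv2.findContours(mm,0,2)[0],key=cv2.contourArea)
hull=cv2.convexHull(c)
ap=cv2.approxPolyDP(hull,3,True)[:,0]; print(ap.tolist())
for p in ap: print(p,onz(t,*p,.112),onz(t,*p,0))
# mat
m=cv2.inRange(ht,(5,60,80),(22,200,255)); m[:, :195]=0;m[:,255:]=0;m[:225]=0;m[275:]=0
pts=cv2.convexHull(np.argwhere(m)[:,::-1].astype(np.int32)); e=cv2.fitEllipse(pts); print(e,onz(t,*e[0],.004))
a=cv2.resize(t['img'][150:300,150:420],None,fx=2.9,fy=2.9,interpolation=cv2.INTER_CUBIC)
save('crop1',a)
b=cv2.resize(s['img'][180:380,200:420],None,fx=3,fy=3,interpolation=cv2.INTER_CUBIC)
save('crop2',b)
E
```

```text
[[278, 165], [408, 193], [393, 272], [258, 244]]
[278 165] [0.7355 0.1666 0.112 ] [0.7743 0.1777 0.    ]
[408 193] [ 0.657  -0.1767  0.112 ] [ 0.688  -0.1998  0.    ]
[393 272] [ 0.4488 -0.1303  0.112 ] [ 0.4591 -0.1488  0.    ]
[258 244] [0.523  0.2159 0.112 ] [0.5407 0.2318 0.    ]
((223.33871459960938, 249.07626342773438), (42.026039123535156, 43.48202896118164), 44.231170654296875) [0.526  0.3286 0.004 ]
```

View pics/crop1.png

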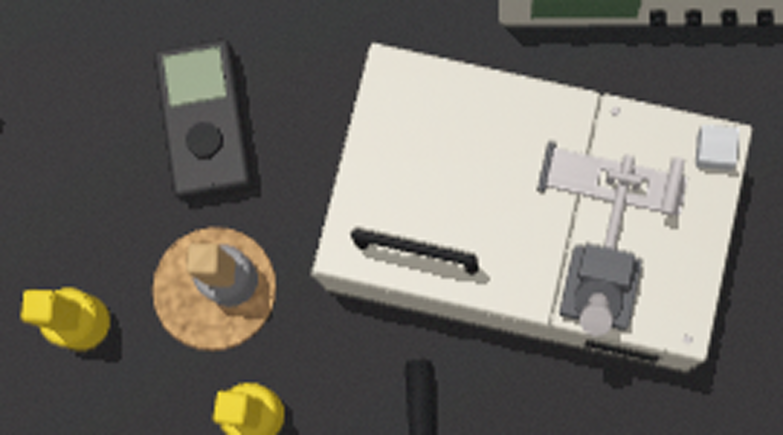

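View pics/crop2.png

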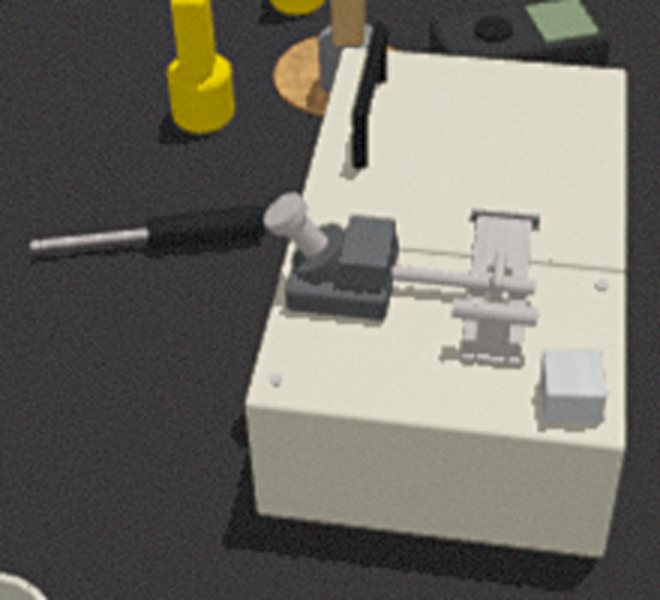

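```bash
python3 - <<'E'
from h import *
import pickle
np.set_printoptions(precision=4,suppress=True)
d=pickle.load(open('c0.pkl','rb')); t,s=d['top'],d['side']
A=lambda x,y:(150+x/2.9,150+y/2.9); B=lambda x,y:(200+x/3,180+y/3)
print('mallet top',onz(t,*A(207,262),.131))
for n,a,b in [('pin',(596,313),(286,212)),('hasp',(675,186),(495,314)),('handle',(416,250),(369,95)),('yel1top',(236,408),(192,2)),('hinge',(548,167),(505,216)),('block',(717,146),(573,365))]:
    print(n,*tri(t,A(*a),s,B(*b)))
print('yel1,2 base',onz(t,*A(255,415),.02),onz(t,*A(82,325),.02))
for n,p in [('FR',(250,405)),('BR',(625,440)),('BL',(626,68)),('FL',(345,48))]: print(n,onz(s,*B(*p),.112))
E
```

```text
mallet top [0.5299 0.3062 0.131 ]
pin [ 0.4792 -0.0305  0.1687] 0.0015809376177270682
hasp [ 0.5962 -0.1038  0.1441] 0.006223291946482835
handle [0.5415 0.1233 0.1348] 0.0050316457586467075
yel1top [0.4077 0.2805 0.1181] 0.008984779840111866
hinge [0.621  0.006  0.1178] 0.007732710607505169
block [ 0.6342 -0.1428  0.1398] 0.008085869561073811
yel1,2 base [0.4017 0.2813 0.02  ] [0.488  0.4486 0.02  ]
FR [ 0.4524 -0.1324  0.112 ]
BR [ 0.6639 -0.1758  0.112 ]
BL [0.745  0.1678 0.112 ]
FL [0.5326 0.2145 0.112 ]
```

>>> servo_tool(plan=[0, 0, 0, 0.028, -0.036, -0.015, -1, 0, 0, 0, 0.028, -0.036, -0.015, -1, 0, 0, 0, 0.028, -0.036, -0.015, -1, 0, 0, 0, 0.028, -0.036, -0.015, -1, 0, 0, 0, 0.028, -0.036, -0.015, -1, 0, 0, 0, 0.028, -0.036, -0.015, -1, 0, 0, 0, 0.028, -0.036, 0, -1, 0, 0, 0, 0.028, -0.036, 0, -1, 0, 0, 0, 0.028, -0.036, 0, -1, 0, 0, 0, 0.028, -0.036, 0, -1, 0, 0, 0, 0.028, -0.036, 0, -1, 0, 0, 0, 0.028, -0.036, 0, -1, 0, 0, 0, 0.028, -0.036, 0, -1, 0, 0, 0, 0.028, -0.036, 0, -1, 0, 0, 0, 0.028, -0.036, 0, -1, 0, 0, 0, 0.028, -0.036, 0, -1, 0, 0, 0, 0.028, -0.036, 0, -1, 0, 0, 0, 0.028, -0.036, 0, -1, 0, 0, 0, 0.028, -0.036, 0, -1, 0, 0, 0, 0.028, -0.036, 0, -1], force=40)

```text
time_s: 2.6
ee_pos: [0.5023, 0.3021, 0.3081]
tool_rot: [0.993, 0.122, -0.0, 0.0]
ft_force: [0.4, -0.4, 0.9]
opening: 1.001
```

```bash
python3 - <<'E'
from h import *
import pickle
np.set_printoptions(precision=4,suppress=True)
c=cam('wrist'); pickle.dump(c,open('w1.pkl','wb')); save('w1',c['img']); s=monitor.read_state()
print(s['time_s'],s['ee_pos'],s['tool_rot'],c['T'],c['f'])
print(proj(c,[.53,.306,.131]),proj(c,[.54,.123,.15]),proj(c,[.479,-.03,.169]))
E
```

```text
2.65 [0.5037 0.3064 0.3069] [ 0.9924  0.1231 -0.0002 -0.0015] [[ 0.2427 -0.9276 -0.2839  0.581 ]
 [-0.9701 -0.2321 -0.0709  0.3214]
 [-0.0001  0.2926 -0.9562  0.4747]
 [ 0.      0.      0.      1.    ]] 376.90509399906614
[324.6869 187.0493] [526.4966 229.2098] [666.0633 335.8922]
```

View pics/w1.png

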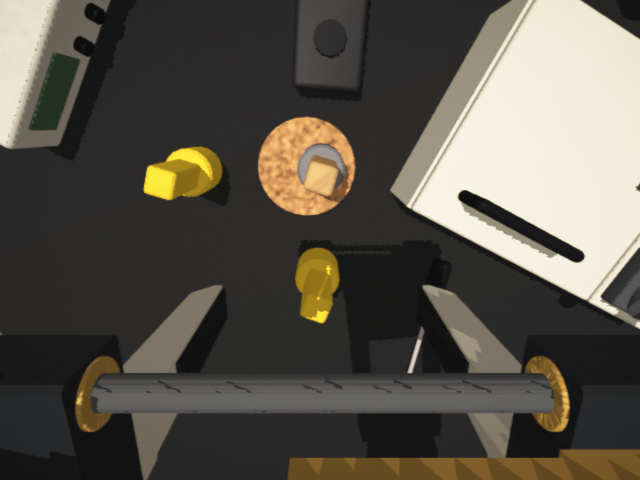

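```bash
python3 - <<'E'
from h import *
import pickle
np.set_printoptions(precision=4,suppress=True)
c=pickle.load(open('w1.pkl','rb')); im=c['img'][145:210,290:355]
print(cv2.cvtColor(im,cv2.COLOR_RGB2HSV)[20:50:4,18:46:4].tolist())
save('cropw1',cv2.resize(im,None,fx=9,fy=9,interpolation=cv2.INTER_CUBIC))
E
```

```text
[[[15, 63, 158], [19, 121, 238], [19, 119, 239], [18, 122, 236], [17, 128, 229], [16, 135, 182], [15, 135, 145]], [[16, 119, 202], [19, 116, 243], [20, 115, 244], [20, 114, 244], [20, 115, 244], [19, 118, 239], [17, 128, 227]], [[18, 124, 232], [20, 116, 244], [20, 114, 244], [20, 117, 244], [19, 119, 240], [18, 123, 234], [18, 126, 232]], [[19, 122, 238], [20, 115, 243], [20, 114, 244], [19, 120, 238], [18, 125, 231], [18, 125, 233], [18, 125, 231]], [[19, 117, 242], [20, 116, 242], [19, 122, 236], [18, 126, 231], [18, 124, 233], [18, 126, 231], [17, 126, 230]], [[19, 118, 240], [18, 124, 235], [18, 127, 231], [18, 125, 233], [18, 125, 232], [19, 121, 238], [16, 131, 216]], [[17, 135, 191], [17, 132, 215], [18, 125, 230], [18, 125, 233], [19, 119, 239], [19, 118, 239], [16, 135, 183]], [[15, 146, 196], [15, 144, 223], [15, 143, 157], [16, 135, 193], [17, 129, 223], [18, 129, 230], [14, 144, 129]]]
```

View pics/cropw1.png

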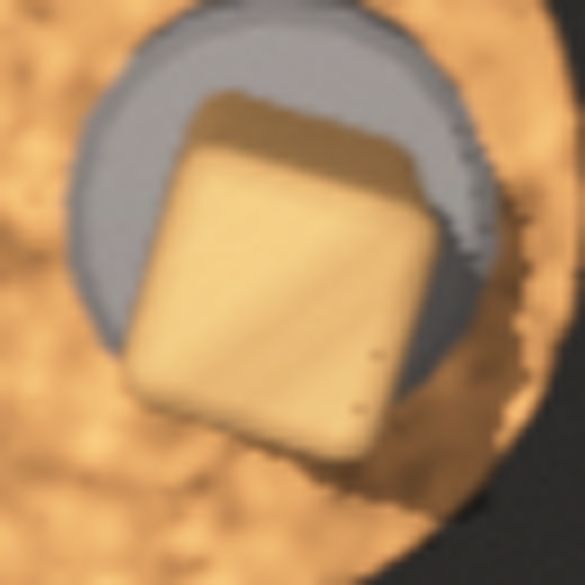

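```bash
cat >> h.py <<'E'
def delta(p,yaw=None,Rt=None):
    """shift in present tool axes, and turn in 5-degree units, to TCP pose"""
    s=monitor.read_state(); Rc=R.from_quat(s['tool_rot'])
    if Rt is None: Rt=R.from_matrix(down(yaw))
    print('shift',np.round(Rc.inv().apply(np.array(p)-s['ee_pos']),4),'turn5',np.round(np.degrees((Rc.inv()*Rt).as_rotvec())/5,2),'shift after turn',np.round(Rt.inv().apply(np.array(p)-s['ee_pos']),4))
def down(y):
    y=np.radians(y); return np.array([[np.cos(y),np.sin(y),0],[np.sin(y),-np.cos(y),0],[0,0,-1]])
E
python3 - <<'E'
from h import *
import pickle
np.set_printoptions(precision=4,suppress=True)
c=pickle.load(open('w1.pkl','rb'))
P=[onz(c,290+x/9,145+y/9,.131) for x,y in [(190,140),(438,212),(370,463),(125,385)]]
for p in P: print(p)
m=np.mean(P,0); print(m)
for i in range(4):
    e=P[(i+1)%4]-P[i]; print(np.linalg.norm(e),np.degrees(np.arctan2(e[1],e[0]))%90)
E
```

```text
[0.5501 0.3236 0.131 ]
[0.5492 0.2979 0.131 ]
[0.523  0.2981 0.131 ]
[0.5247 0.3243 0.131 ]
[0.5368 0.311  0.131 ]
0.02574024670996844 88.10978437165559
0.026185148606820884 89.40057173547618
0.026182527661775097 86.2797981125932
0.025342905917135904 88.47363093081526
```

>>> servo_tool(plan=[0, 0, -1, 0, 0, 0.008, -1, 0, 0, -1, 0, 0, 0.008, -1, 0, 0, -1, 0, 0, 0.008, -1, 0, 0, -1, 0, 0, 0.008, -1, 0, 0, -1, 0, 0, 0.008, -1, 0, 0, -1, 0, 0, 0.008, -1, 0, 0, -1, 0, 0, 0.008, -1, 0, 0, -1, 0, 0, 0.008, -1, 0, 0, -1, 0, 0, 0.008, -1, 0, 0, -1, 0, 0, 0.008, -1, 0, 0, -1, 0, 0, 0.008, -1, 0, 0, -1, 0, 0, 0.008, -1, 0, 0, -1, 0, 0, 0.008, -1, 0, 0, -1, 0, 0, 0.008, -1, 0, 0, -0.8, 0, 0, 0.008, -1, 0, 0, 0, 0.003, 0.017, 0, -1, 0, 0, 0, 0.003, 0.016, 0, -1, 0, 0, 0, 0, 0, 0, -1])

```text
time_s: 4.9
ee_pos: [0.5357, 0.3052, 0.1879]
tool_rot: [0.719, 0.695, -0.0, -0.0]
ft_force: [0.7, -0.4, -0.1]
opening: 0.997
```

```bash
python3 - <<'E'
from h import *
import pickle
np.set_printoptions(precision=4,suppress=True)
delta([.537,.311,.075],88)
c=cam('wrist'); pickle.dump(c,open('w2.pkl','wb')); save('w2',c['img']); print(proj(c,[.537,.311,.131]),proj(c,[.542,.123,.15]))
h=cv2.cvtColor(c['img'],cv2.COLOR_RGB2HSV); m=cv2.inRange(h,(15,90,222),(22,135,255)); n,l,st,ce=cv2.connectedComponentsWithStats(m)
for i in range(1,n):
    if st[i][4]>300:
        r=cv2.minAreaRect(np.argwhere(l==i)[:,::-1].astype(np.int32)); print(st[i],r,onz(c,*r[0],.131)); 
        b=[onz(c,*p,.131) for p in cv2.boxPoints(r)]; e=b[1]-b[0]; print(np.linalg.norm(e),np.linalg.norm(b[2]-b[1]),np.degrees(np.arctan2(e[1],e[0]))%90)
E
```

```text
shift [0.0059 0.0012 0.1129] turn5 [-0.01  0.   -0.  ] shift after turn [0.0058 0.0011 0.1129]
[324.6301 252.0503] [340.2163 506.6811]
[ 251  125  128  118 5240] ((313.9777526855469, 182.14566040039062), (114.23124694824219, 127.47425079345703), 85.30131530761719) [0.5321 0.3548 0.131 ]
0.07228754856548096 0.06732052052983667 2.4925430748522572
```

```bash
python3 - <<'E'
from h import *
import pickle
np.set_printoptions(precision=4,suppress=True)
c=pickle.load(open('w2.pkl','rb'))
h=cv2.GaussianBlur(cv2.cvtColor(c['img'],cv2.COLOR_RGB2HSV),(5,5),0); m=cv2.inRange(h,(17,100,226),(21,130,255)); m[:200]=0; m[:,:270]=0; m[:,385:]=0
m=cv2.morphologyEx(m,cv2.MORPH_OPEN,np.ones((9,9)))
n,l,st,ce=cv2.connectedComponentsWithStats(m)
for i in range(1,n):
    r=cv2.minAreaRect(np.argwhere(l==i)[:,::-1].astype(np.int32)); print(st[i],r,onz(c,*r[0],.131)); 
    b=[onz(c,*p,.131) for p in cv2.boxPoints(r)]; e=b[1]-b[0]; print(np.linalg.norm(e),np.linalg.norm(b[2]-b[1]),np.degrees(np.arctan2(e[1],e[0]))%90)
E
```

>>> servo_tool(plan=[0, 0, 0, 0.005, 0.001, 0.03, -1, 0, 0, 0, 0, 0, 0.03, -1, 0, 0, 0, 0, 0, 0.03, -1, 0, 0, 0, 0, 0, 0.023, -1, 0, 0, 0, 0, 0, 0, -1, 0, 0, 0, 0, 0, 0, 1, 0, 0, 0, 0, 0, 0, 1, 0, 0, 0, 0, 0, 0, 1, 0, 0, 0, 0, 0, 0, 1, 0, 0, 0, 0, 0, 0, 1, 0, 0, 0, 0, 0, 0, 1], force=55)

```text
time_s: 6.32
ee_pos: [0.5365, 0.3105, 0.0756]
tool_rot: [0.719, 0.695, -0.0, -0.0]
ft_force: [0.2, -0.8, -0.4]
opening: 0.409
```

```bash
python3 - <<'E'
from h import *
import pickle
np.set_printoptions(precision=4,suppress=True)
s=monitor.read_state(); print(s['ee_pos'],s['opening']*93,s['ft_force'],s['joints'])
c=cam('wrist'); save('w3',np.hstack([cv2.resize(pickle.load(open('w2.pkl','rb'))['img'],(400,300)),cv2.resize(c['img'],(400,300))]))
E
```

```text
[0.5365 0.3105 0.0756] 38.03091739157431 [ 0.1555 -0.8298 -0.4155] [0.3449 0.5036 1.5392 0.0001 1.0989 0.3794]
```

View pics/w3.png

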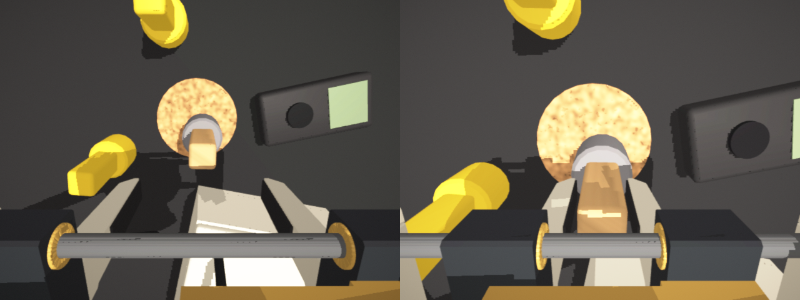

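>>> servo_tool(plan=[0, 0, 0, 0, 0, 0, 1, 0, 0, 0, 0, 0, 0, 1, 0, 0, 0, 0, 0, 0, 1, 0, 0, 0, 0, 0, -0.03, 1, 0, 0, 0.6, 0, 0, -0.04, 1, 0, 0, 0.8, 0, 0, -0.045, 1, 0, 0, 0.8, 0, 0, -0.045, 1, 0, 0, 0, 0, 0, -0.04, 1, 0, 0, 0, -0.034, -0.005, 0, 1, 0, 0, 0, -0.034, -0.005, 0, 1, 0, 0, 0, -0.034, -0.005, 0, 1, 0, 0, 0, -0.034, -0.005, 0, 1, 0, 0, 0, -0.034, -0.005, 0, 1, 0, 0, 0, -0.034, -0.005, 0, 1, 0, 0, 0, -0.034, -0.005, 0, 1, 0, 0, 0, -0.034, -0.005, 0, 1, 0, 0, 0, -0.034, -0.005, 0, 1, 0, 0, 0, -0.039, -0.004, 0, 1])

```text
time_s: 8.62
ee_pos: [0.4101, -0.0153, 0.2751]
tool_rot: [0.782, 0.623, -0.0, -0.001]
ft_force: [0.6, -0.5, -4.1]
opening: 0.3
```

```bash
cat >> h.py <<'E'
yaw=-13.2
xc=np.array([np.cos(np.radians(yaw)),np.sin(np.radians(yaw)),0]); yc=np.array([-xc[1],xc[0],0])
n=np.cos(np.radians(35))*np.array([0,0,1])-np.sin(np.radians(35))*xc
RT=R.from_matrix(np.c_[yc,np.cross(-n,yc),-n])
E
python3 - <<'E'
from h import *
np.set_printoptions(precision=4,suppress=True)
s=monitor.read_state(); print(s['ee_pos'],s['opening']*93,s['ft_force'],s['joints'])
pin=np.array([.4792,-.0305,.1687]); delta(pin+n*.1216,Rt=RT)
E
```

```text
[ 0.4101 -0.0153  0.2751] 27.86791509113417 [ 0.6493 -0.5493 -4.0935] [-0.3107 -0.0359  1.734   0.0001  1.4447 -0.085 ]
shift [0.001  0.001  0.0068] turn5 [-7.01 -0.02  0.05] shift after turn [ 0.001  -0.0031  0.0061]
```

>>> servo_tool(plan=[-1, 0, 0, 0, 0, 0, 1, -1, 0, 0, 0, 0, 0, 1, -1, 0, 0, 0, 0, 0, 1, -1, 0, 0, 0, 0, 0, 1, -1, 0, 0, 0, 0, 0, 1, -1, 0, 0, 0, 0, 0, 1, -1, 0, 0, 0, 0, 0, 1, 0, 0, 0, 0, 0, 0, 1])

```text
time_s: 9.62
ee_pos: [0.4088, -0.0138, 0.2734]
tool_rot: [0.747, 0.594, 0.186, 0.234]
ft_force: [-1.2, 0.7, -3.9]
opening: 0.3
```

```bash
python3 - <<'E'
from h import *
import pickle
np.set_printoptions(precision=4,suppress=True)
pin=np.array([.4792,-.0305,.1687]); delta(pin+n*.1216,Rt=RT)
d={k:cam(k) for k in ['wrist','side']}; pickle.dump(d,open('c4.pkl','wb'))
for k,c in d.items(): print(k,proj(c,pin),proj(c,monitor.read_state()['ee_pos']))
u,v=proj(d['side'],pin).astype(int)
save('w4',np.hstack([cv2.resize(d['wrist']['img'],(400,300)),cv2.resize(d['side']['img'][v-60:v+45,u-70:u+70],(400,300))]))
E
```

```text
shift [-0.0002 -0.0007  0.0057] turn5 [-0.05 -0.03  0.03] shift after turn [-0.0002 -0.0007  0.0056]
wrist [321.6699 231.6592] [328.1907 301.632 ]
side [294.9029 250.7821] [251.3166 201.2403]
```

View pics/w4.png

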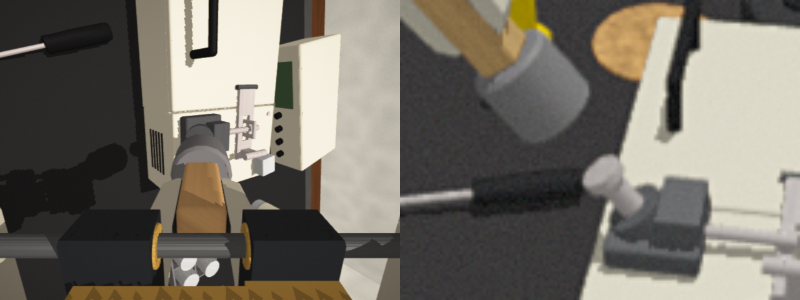

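```bash
python3 - <<'E'
from h import *
import pickle
np.set_printoptions(precision=1,suppress=True)
c=pickle.load(open('c4.pkl','rb'))['side']; p=monitor.read_state()['ee_pos']; pin=np.array([.4792,-.0305,.1687])
q=lambda P:(proj(c,P)-[224,190])*2.857
for k in [0,.0216,.0716]: print(k,q(p-n*k))
print(q(pin),q(pin-n*.036))
yl=yc*.027; xl=np.cross(yc,n)*.027
print('face rim',[q(p-n*.0716+a) for a in (yl,-yl,xl,-xl)])
print('pin rim',[q(pin+a*14/27) for a in (yl,-yl,xl,-xl)])
E
```

```text
0 [78.  32.1]
0.0216 [101.3  57.3]
0.0716 [152.8 113.1]
[202.6 173.7] [235.6 209.3]
face rim [array([162.2,  86. ]), array([142.9, 141.7]), array([186.1,  97.1]), array([120.6, 128.7])]
pin rim [array([206.7, 159.1]), array([198.3, 188.6]), array([219.5, 166.2]), array([185.9, 181. ])]
```

>>> servo_tool(plan=[0, 0, 0, 0, -0.001, 0.02, 1, 0, 0, 0, 0, 0, 0.02, 1, 0, 0, 0, 0, 0, 0.007, 1, 0, 0, 0, 0, 0, 0.005, 1, 0, 0, 0, 0, 0, 0.005, 1, 0, 0, 0, 0, 0, 0.005, 1, 0, 0, 0, 0, 0, 0.005, 1, 0, 0, 0, 0, 0, 0.005, 1, 0, 0, 0, 0, 0, 0, 1])

```text
time_s: 10.85
ee_pos: [0.4509, -0.0238, 0.2165]
tool_rot: [0.746, 0.594, 0.187, 0.235]
ft_force: [0.1, -0.4, -3.1]
opening: 0.298
```

```bash
python3 - <<'E'
from h import *
np.set_printoptions(precision=4,suppress=True)
pin=np.array([.4792,-.0305,.1687]); s=monitor.read_state()
print('axial',(s['ee_pos']-pin)@n-.0716,'F along n',(s['ft_force']+[0,0,4])@n,s['ft_force']); delta(pin+n*.0416,Rt=RT)
E
```

```text
axial -0.01578876036532033 F along n 0.6296777601072711 [ 0.0716 -0.4493 -3.1107]
shift [-0.0001 -0.0036  0.0142] turn5 [-0.   -0.03  0.04] shift after turn [-0.0001 -0.0036  0.0142]
```

```bash
python3 - <<'E'
from h import *
import pickle
c=cam('side');pickle.dump(c,open('c5.pkl','wb'))
save('w5',cv2.resize(c['img'][170:290,230:390],(800,600),interpolation=cv2.INTER_CUBIC))
p=monitor.read_state()['ee_pos']
for k in [0,.0216,.0716]: print(k,(proj(c,p-n*k)-[230,170])*5)
E
```

```text
0 [238.17039889 297.92084975]
0.0216 [275.44069194 338.32287835]
0.0716 [358.14659529 427.97836532]
```

View pics/w5.png

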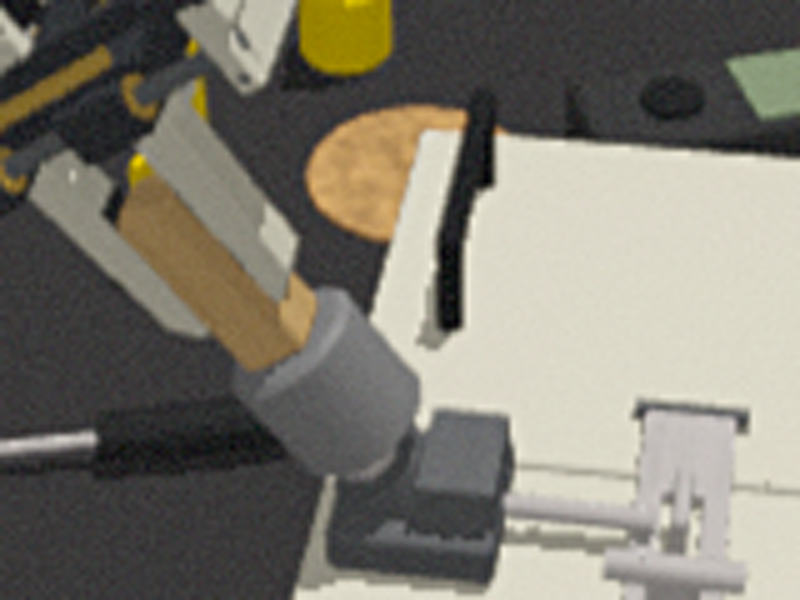

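>>> servo_tool(plan=[0, 0, 0, 0, -0.001, 0.005, 1, 0, 0, 0, 0, -0.001, 0.005, 1, 0, 0, 0, 0, -0.001, 0.004, 1, 0, 0, 0, 0, 0, 0.003, 1])

```text
time_s: 11.4
ee_pos: [0.4588, -0.0249, 0.2061]
tool_rot: [0.744, 0.594, 0.189, 0.238]
ft_force: [-57.9, 12.8, 63.4]
opening: 0.299
```

```bash
cat > chk.py <<'E'
from h import *
np.set_printoptions(precision=4,suppress=True)
pin=np.array([.4792,-.0305,.1687]); s=monitor.read_state()
print(s['time_s'],'axial',(s['ee_pos']-pin)@n-.0716,'F along n',(s['ft_force']+[0,0,4])@n,s['ft_force'],s['opening']*93); delta(pin+n*.0416,Rt=RT)
E
python3 chk.py
```

```text
11.4 axial -0.02882871052534955 F along n 89.23572506490518 [-57.8933  12.7711  63.4284] 27.842896151767317
shift [-0.0008 -0.0041  0.0011] turn5 [ 0.09 -0.03  0.07] shift after turn [-0.0008 -0.0041  0.0012]
```

>>> servo_tool(plan=[0, 0, 0, 0, 0, -0.005, 1, 0, 0, 0, 0, 0, -0.02, 1, 0, 0, 0, 0, 0, -0.03, 1, 0, 0, 0, 0, 0, -0.03, 1, 0, 0, 0, 0, 0, 0, 1])

```text
time_s: 12.02
ee_pos: [0.4112, -0.015, 0.2729]
tool_rot: [0.746, 0.593, 0.189, 0.238]
ft_force: [0.1, -0.1, -3.3]
opening: 0.302
```

```bash
python3 - <<'E'
from h import *
import pickle
d={k:cam(k) for k in ['wrist','side','top']};pickle.dump(d,open('c6.pkl','wb'))
c=d['side']
a=cv2.resize(c['img'][190:310,245:385],(700,600),interpolation=cv2.INTER_CUBIC)
save('w6',a)
p=monitor.read_state()['ee_pos']
for k in [0,.0216,.0716]: print(k,(proj(c,p-n*k)-[245,190])*5)
pin=np.array([.4792,-.0305,.1687])
for k in [0,.03,.036]: print(k,(proj(c,pin-n*k)-[245,190])*5)
E
python3 chk.py
```

```text
0 [32.06363111 70.61094145]
0.0216 [ 72.53828475 114.28885011]
0.0716 [162.20827312 211.05552284]
0 [249.51453916 303.9105708 ]
0.03 [297.78014591 356.019361  ]
0.036 [307.23531369 366.22740327]
12.175 axial 0.05132353459665692 F along n 0.7024390950223213 [-0.2404 -0.3348 -3.2528] 27.231428044831258
shift [0.     0.0004 0.0813] turn5 [-0.01 -0.03  0.03] shift after turn [0.0002 0.0003 0.0813]
```

View pics/w6.png

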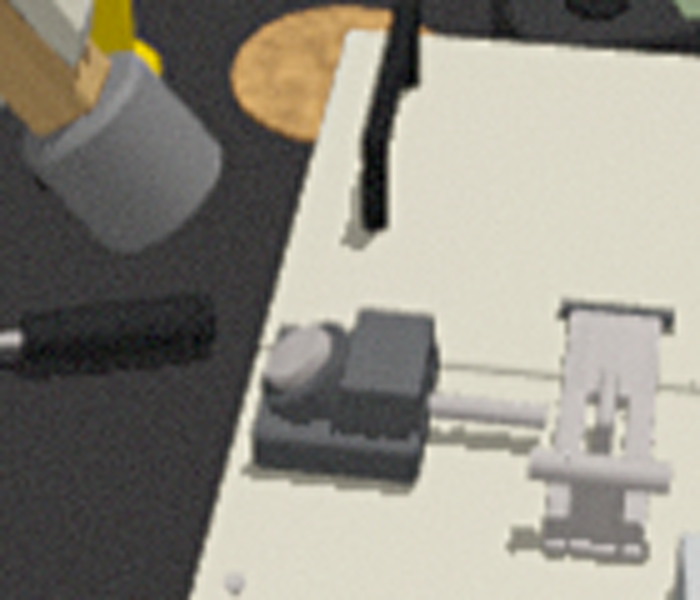

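>>> servo_tool(plan=[1, 0, 0, 0, 0, 0, 1, 1, 0, 0, 0, 0, 0, 1, 1, 0, 0, 0, 0, 0, 1, 1, 0, 0, 0, 0, 0, 1, 1, 0, 0, 0, 0, 0, 1, 1, 0, 0, 0, 0, 0, 1, 1, 0, 0, 0, 0, 0, 1, 0, 0, 0, 0.036, 0.004, 0, 1, 0, 0, 0, 0.036, 0.004, 0, 1, 0, 0, 0, 0.036, 0.004, 0, 1, 0, 0, 0, 0.036, 0.004, 0, 1, 0, 0, 0, 0.036, 0.004, 0, 1, 0, 0, 0, 0.036, 0.004, 0, 1, 0, 0, 0, 0.036, 0.004, 0, 1, 0, 0, 0, 0.036, 0.004, 0, 1, 0, 0, 0, 0.036, 0.004, 0, 1, 0, 0, 0, 0.036, 0.004, 0, 1, 0, 0, 0, 0, 0, 0, 1])

```text
time_s: 14.42
ee_pos: [0.5309, 0.33, 0.2668]
tool_rot: [0.782, 0.624, -0.001, -0.001]
ft_force: [0.8, -0.0, -3.7]
opening: 0.3
```

```bash
python3 - <<'E'
from h import *
np.set_printoptions(precision=4,suppress=True)
s=monitor.read_state(); print(s['ee_pos'],s['opening']*93,s['ft_force'],s['ft_torque'])
delta([.533,.325,.082],90+yaw)
E
```

```text
[0.5309 0.33   0.2668] 27.86305927083602 [ 0.7771 -0.0146 -3.6887] [-0.0618 -0.0419 -0.0152]
shift [-0.0043  0.0035  0.1848] turn5 [-0.03  0.    0.08] shift after turn [-0.0044  0.0031  0.1848]
```

>>> servo_tool(plan=[0, 0, 0, -0.004, 0.003, 0.04, 1, 0, 0, 0, 0, 0, 0.04, 1, 0, 0, 0, 0, 0, 0.04, 1, 0, 0, 0, 0, 0, 0.04, 1, 0, 0, 0, 0, 0, 0.018, 1, 0, 0, 0, 0, 0, 0.004, 1, 0, 0, 0, 0, 0, 0.003, 1, 0, 0, 0, 0, 0, 0, 1])

```text
time_s: 15.42
ee_pos: [0.5331, 0.3231, 0.0864]
tool_rot: [0.782, 0.623, 0.001, 0.0]
ft_force: [0.0, 0.7, -3.6]
opening: 0.298
```

>>> servo_tool(plan=[0, 0, 0, 0, 0, 0.003, 1, 0, 0, 0, 0, 0, 0.002, 1])

```text
time_s: 15.68
ee_pos: [0.5324, 0.3229, 0.0805]
tool_rot: [0.782, 0.623, 0.0, 0.0]
ft_force: [0.1, 0.1, -4.9]
opening: 0.297
```

>>> servo_tool(plan=[0, 0, 0, 0, 0, 0.003, 1, 0, 0, 0, 0, 0, 0.001, 1, 0, 0, 0, 0, 0, 0, 1])

```text
time_s: 16.05
ee_pos: [0.5321, 0.3227, 0.0759]
tool_rot: [0.782, 0.623, -0.0, -0.0]
ft_force: [-0.6, -0.6, -4.0]
opening: 0.3
```

>>> servo_tool(plan=[0, 0, 0, 0, 0, 0.0015, 1, 0, 0, 0, 0, 0, 0, 1])

```text
time_s: 16.3
ee_pos: [0.5321, 0.3227, 0.0745]
tool_rot: [0.782, 0.623, -0.0, -0.0]
ft_force: [0.2, 0.3, -3.3]
opening: 0.299
```

>>> servo_tool(plan=[0, 0, 0, 0, 0, 0.0015, 1, 0, 0, 0, 0, 0, 0, 1])

```text
time_s: 16.55
ee_pos: [0.5321, 0.3227, 0.0729]
tool_rot: [0.782, 0.623, -0.0, -0.0]
ft_force: [-0.3, -0.5, -3.8]
opening: 0.296
```

>>> servo_tool(plan=[0, 0, 0, 0, 0, 0.0015, 1, 0, 0, 0, 0, 0, 0, 1])

```text
time_s: 16.8
ee_pos: [0.5322, 0.3228, 0.0715]
tool_rot: [0.782, 0.623, -0.0, -0.0]
ft_force: [-0.3, -0.6, -3.4]
opening: 0.299
```

>>> servo_tool(plan=[0, 0, 0, 0, 0, 0.0015, 1, 0, 0, 0, 0, 0, 0, 1])

```text
time_s: 17.05
ee_pos: [0.5322, 0.3228, 0.0714]
tool_rot: [0.782, 0.623, 0.0, 0.0]
ft_force: [-2.6, -1.1, 4.7]
opening: 0.3
```

>>> servo_tool(plan=[0, 0, 0, 0, 0, 0, -1, 0, 0, 0, 0, 0, 0, -1, 0, 0, 0, 0, 0, 0, -1, 0, 0, 0, 0, 0, 0, -1, 0, 0, 0, 0, 0, -0.01, -1, 0, 0, 0, 0, 0, -0.03, -1, 0, 0, 0, 0, 0, -0.045, -1, 0, 0, 0, 0, 0, -0.045, -1, 0, 0, 0, 0, 0, -0.045, -1, 0, 0, 0, 0, 0, -0.045, -1, 0, 0, 0, 0, 0, 0, -1])

```text
time_s: 18.42
ee_pos: [0.5339, 0.3235, 0.2957]
tool_rot: [0.782, 0.623, 0.005, 0.001]
ft_force: [-0.0, 0.1, -0.2]
opening: 0.999
```

```bash
python3 - <<'E'
from h import *
import pickle
np.set_printoptions(precision=4,suppress=True)
d={k:cam(k) for k in ['wrist','side','top']};pickle.dump(d,open('c7.pkl','wb'))
s=monitor.read_state(); print(s['ee_pos'],s['ft_force'],s['opening'])
c=d['wrist']
for q in ([.533,.323,.131],[.533,.323,.004]): print(proj(c,q))
# refine hasp/handle on side (pre-motion pictures c6): project estimates
d6=pickle.load(open('c6.pkl','rb'))
sc=np.array([.5915,.0185,.112])
for nme,px in [('hasp',(599,472)),('hingeL',(560,305)),('hingeR',(670,322)),('barends',(533,468)),('barend2',(668,477)),('hand',(380,140))]:
    u=(245+px[0]/5,190+px[1]/5)
    print(nme,u,onz(d6['side'],*u,.144),onz(d6['side'],*u,.118))
E
```

```text
[0.5316 0.3226 0.2894] [ 0.4267 -0.4096 -0.4157] 1.0012642207522084
[320.0013 221.882 ]
[319.6395 197.3919]
hasp (364.8, 284.4) [ 0.5992 -0.1023  0.144 ] [ 0.6043 -0.079   0.118 ]
hingeL (357.0, 251.0) [ 0.5977 -0.0156  0.144 ] [0.6028 0.0117 0.118 ]
hingeR (379.0, 254.4) [ 0.638  -0.0287  0.144 ] [ 0.6448 -0.002   0.118 ]
barends (351.6, 283.6) [ 0.5762 -0.0984  0.144 ] [ 0.5803 -0.0748  0.118 ]
barend2 (378.6, 285.4) [ 0.623  -0.1068  0.144 ] [ 0.6292 -0.0837  0.118 ]
hand (321.0, 218.0) [0.5371 0.0914 0.144 ] [0.5394 0.1235 0.118 ]
```

>>> servo_tool(plan=[0, 0, 0, -0.04, 0.016, 0, -1, 0, 0, 0, -0.04, 0.016, 0, -1, 0, 0, 0, -0.04, 0.016, 0, -1, 0, 0, 0, -0.04, 0.016, 0, -1, 0, 0, 0, -0.04, 0.016, 0, -1, 0, 0, 0, -0.04, 0.016, 0, -1, 0, 0, 0, -0.04, 0.016, 0, -1, 0, 0, 0, -0.04, 0.016, 0, -1, 0, 0, 0, -0.04, 0.016, 0, -1, 0, 0, 0, -0.04, 0.016, 0, -1, 0, 0, 0, 0, 0, 0, -1])

```text
time_s: 19.95
ee_pos: [0.5976, -0.1058, 0.2875]
tool_rot: [0.784, 0.621, -0.001, -0.002]
ft_force: [-0.8, 0.8, -0.3]
opening: 0.998
```

```bash
python3 - <<'E'
from h import *
import pickle
np.set_printoptions(precision=4,suppress=True)
d={k:cam(k) for k in ['wrist','side','top']};pickle.dump(d,open('c8.pkl','wb'))
c=d['wrist']; w7=pickle.load(open('c7.pkl','rb'))['wrist']['img']
u,v=proj(d['side'],[.532,.323,.06]).astype(int); sd=d['side']['img'][v-40:v+35,u-50:u+50]
save('w8',np.vstack([cv2.resize(c['img'][60:420],(640,360)),np.hstack([cv2.resize(w7,(320,240)),cv2.resize(sd,(320,240))])]))
for q in ([.598,-.1025,.144],[.621,.006,.116],[.5415,.123,.152]): print(proj(c,q))
delta([.598,-.1025,.125],90+yaw)
E
```

```text
[322.6391 222.1941]
[319.9187  84.6135]
[163.3342 -75.5823]
shift [-0.0004  0.0008  0.1638] turn5 [-0.03 -0.01  0.05] shift after turn [-0.0002  0.0004  0.1638]
```

View pics/w8.png

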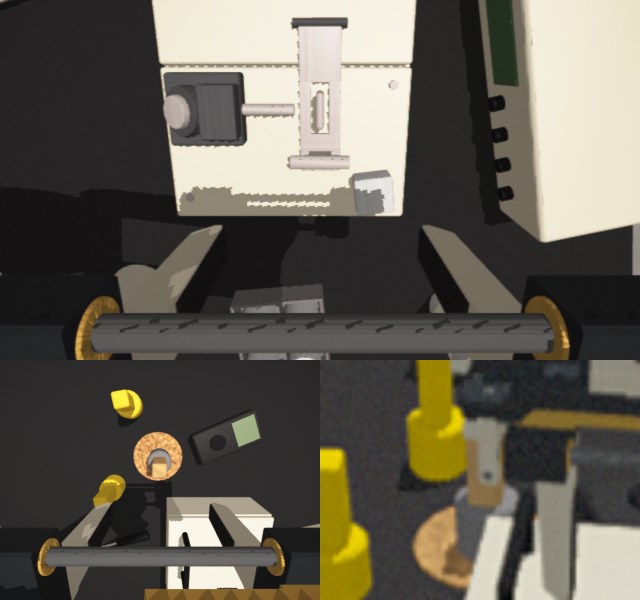

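>>> servo_tool(plan=[0, 0, 0, 0.003, -0.002, 0.04, -1, 0, 0, 0, 0, 0, 0.04, -1, 0, 0, 0, 0, 0, 0.04, -1, 0, 0, 0, 0, 0, 0.022, -1, 0, 0, 0, 0, 0, 0.01, -1, 0, 0, 0, 0, 0, 0, 1, 0, 0, 0, 0, 0, 0, 1, 0, 0, 0, 0, 0, 0, 1, 0, 0, 0, 0, 0, 0, 1, 0, 0, 0, 0, 0, 0, 1, 0, 0, 0, 0, 0, 0, 1], force=15)

```text
time_s: 21.48
ee_pos: [0.5965, -0.0996, 0.1384]
tool_rot: [0.783, 0.623, -0.0, -0.0]
ft_force: [-3.2, 0.4, 3.6]
opening: 0.54
```

```bash
python3 - <<'E'
from h import *
np.set_printoptions(precision=4,suppress=True)
s=monitor.read_state(); print(s['ee_pos'],s['opening']*93,s['ft_force'])
delta([.595,-.1018,.137],90+yaw)
E
```

```text
[ 0.5965 -0.0996  0.1384] 50.22099921785505 [-3.2197  0.4087  3.6373]
shift [-0.0025 -0.001   0.0014] turn5 [-0.01  0.    0.04] shift after turn [-0.0025 -0.001   0.0014]
```

>>> servo_tool(plan=[0, 0, 0, 0.0065, 0, -0.019, 1, 0, 0, 0, 0.0098, 0, -0.0175, 1, 0, 0, 0, 0.0126, 0, -0.0156, 1, 0, 0, 0, 0.0151, 0, -0.0131, 1, 0, 0, 0, 0.0172, 0, -0.0104, 1], force=20)

```text
time_s: 22.1
ee_pos: [0.6106, -0.039, 0.2143]
tool_rot: [0.783, 0.623, -0.0, -0.0]
ft_force: [-2.5, -0.4, -3.5]
opening: 0.532
```

```bash
python3 - <<'E'
from h import *
np.set_printoptions(precision=4,suppress=True)
s=monitor.read_state(); print(s['ee_pos'],s['opening']*93,s['ft_force'],(s['ee_pos']-[.5965,-.0996,.1384])@yc,(s['ee_pos']-[.5965,-.0996,.1384])@xc)
E
```

```text
[ 0.6106 -0.039   0.2143] 49.464555964192186 [-2.4545 -0.4219 -3.4815] 0.06225851711925467 -9.750691238115741e-05
```

>>> servo_tool(plan=[0, 0, 0, 0.0187, 0, -0.0071, 1, 0, 0, 0, 0.0197, 0, -0.0039, 1, 0, 0, 0, 0.02, 0, -0.0003, 1, 0, 0, 0, 0.0198, 0, 0.0031, 1, 0, 0, 0, 0.019, 0, 0.0065, 1, 0, 0, 0, 0.0175, 0, 0.0098, 1, 0, 0, 0, 0.0156, 0, 0.0126, 1, 0, 0, 0, 0.0131, 0, 0.0151, 1])

```text
time_s: 23.1
ee_pos: [0.6437, 0.1025, 0.1775]
tool_rot: [0.782, 0.623, 0.001, -0.0]
ft_force: [-2.3, 2.0, 3.0]
opening: 0.532
```

```bash
python3 - <<'E'
from h import *
import pickle
np.set_printoptions(precision=4,suppress=True)
s=monitor.read_state(); print(s['ee_pos'],s['opening']*93,s['ft_force'],(s['ee_pos']-[.5965,-.0996,.1384])@yc,(s['ee_pos']-[.5965,-.0996,.1384])@xc)
E
```

```text
[0.6437 0.1025 0.1775] 49.44449182278214 [-2.3411  1.9989  2.982 ] 0.20750981290351458 -0.00015485178032215163
```

>>> servo_tool(plan=[0, 0, 0, 0, 0, 0, -1, 0, 0, 0, 0, 0, 0, -1, 0, 0, 0, 0, 0, 0, -1, 0, 0, 0, 0, 0, 0, -1, 0, 0, 0, 0, 0, -0.02, -1, 0, 0, 0, 0, 0, -0.04, -1, 0, 0, 0, 0, 0, -0.05, -1, 0, 0, 0, 0, 0, -0.04, -1, 0, 0, 0, -0.01, -0.06, 0, -1, 0, 0, 0, -0.01, -0.05, 0, -1, 0, 0, 0, 0, 0, 0, -1])

```text
time_s: 24.48
ee_pos: [0.528, 0.1052, 0.3289]
tool_rot: [0.782, 0.623, 0.0, 0.0]
ft_force: [0.7, -0.6, 0.9]
opening: 1.001
```

```bash
python3 - <<'E'
from h import *
import pickle
np.set_printoptions(precision=4,suppress=True)
d={k:cam(k) for k in ['wrist','side','top']};pickle.dump(d,open('c9.pkl','wb'))
t=pickle.load(open('c0.pkl','rb'));A=lambda x,y:(150+x/2.9,150+y/2.9); B=lambda x,y:(200+x/3,180+y/3)
print('top',onz(t['top'],*A(415.5,247),.155),'side',onz(t['side'],*B(369,97),.155))
c=d['wrist']; s=monitor.read_state(); print(s['time_s'],s['ee_pos'],proj(c,[.54,.105,.155]))
a=d['side']['img'][170:310,240:400]
save('w9',np.hstack([cv2.resize(c['img'],(440,330)),cv2.resize(a,(360,330))]))
# black bar mask in wrist
g=cv2.cvtColor(c['img'],cv2.COLOR_RGB2GRAY); m=(g<45).astype(np.uint8); m[300:]=0; nn,l,st,ce=cv2.connectedComponentsWithStats(m)
for i in range(1,nn):
    if st[i][4]>200: print(st[i],cv2.minAreaRect(np.argwhere(l==i)[:,::-1].astype(np.int32)))
E
```

```text
top [0.538  0.1223 0.155 ] side [0.5418 0.0961 0.155 ]
24.625 [0.5322 0.1047 0.3286] [335.01   215.1389]
[     0      0    640    300 123108] ((319.49993896484375, 149.49996948242188), (638.9998779296875, 298.99993896484375), -0.0)
[ 325  132   13  123 1350] ((331.0000305175781, 193.0), (11.280186653137207, 122.0147705078125), 0.6437457799911499)
[ 544  216   25   84 1597] ((555.8681030273438, 257.5050048828125), (83.8459701538086, 22.09747886657715), 87.83892822265625)
```

View pics/w9.png

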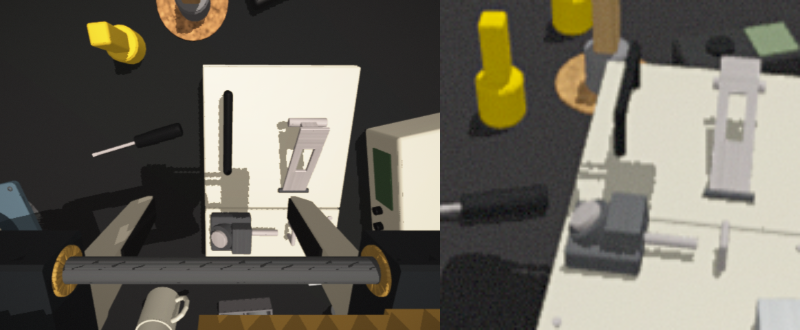

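```bash
python3 - <<'E'
from h import *
import pickle
np.set_printoptions(precision=4,suppress=True)
d=pickle.load(open('c9.pkl','rb')); t=pickle.load(open('c0.pkl','rb'));A=lambda x,y:(150+x/2.9,150+y/2.9); B=lambda x,y:(200+x/3,180+y/3)
w=d['wrist']
for z in (.145,.15,.155):
    a,b=onz(w,331,132.5,z),onz(w,331,254,z); print(z,onz(w,331,193,z),np.linalg.norm(a-b))
print(tri(w,(331,193),t['top'],A(415.5,247)),tri(w,(331,193),t['side'],B(369,97)))
P=onz(w,331,193,.15); delta([P[0],P[1],.143],90+yaw)
E
```

```text
0.145 [0.5407 0.1242 0.145 ] 0.11467082736582447
0.15 [0.5408 0.1251 0.15  ] 0.11303513950538684
0.155 [0.5409 0.1259 0.155 ] 0.1113994516449492
(array([0.5407, 0.1233, 0.1398]), np.float64(9.596762674758818e-05)) (array([0.5422, 0.1223, 0.1345]), np.float64(0.003282733299763179))
shift [0.0218 0.0034 0.1856] turn5 [ 0.02 -0.    0.04] shift after turn [0.0218 0.0037 0.1856]
```

>>> servo_tool(plan=[0, 0, 0, 0.011, 0.002, 0.03, 0, 0, 0, 0, 0.011, 0.002, 0.03, 0, 0, 0, 0, 0, 0, 0.03, 0, 0, 0, 0, 0, 0, 0.03, 0, 0, 0, 0, 0, 0, 0.03, 0, 0, 0, 0, 0, 0, 0.025, 0, 0, 0, 0, 0, 0, 0.01, 0, 0, 0, 0, 0, 0, 0, 1, 0, 0, 0, 0, 0, 0, 1, 0, 0, 0, 0, 0, 0, 1, 0, 0, 0, 0, 0, 0, 1, 0, 0, 0, 0, 0, 0, 1], force=35)

```text
time_s: 26.12
ee_pos: [0.5412, 0.1254, 0.1437]
tool_rot: [0.782, 0.623, 0.001, 0.001]
ft_force: [1.9, -0.9, 1.1]
opening: 0.12
```

```bash
python3 - <<'E'
from h import *
np.set_printoptions(precision=4,suppress=True)
s=monitor.read_state(); print(s['time_s'],s['ee_pos'],s['opening']*93,s['ft_force'],s['joints'])
E
```

```text
26.125 [0.5412 0.1254 0.1437] 11.170794744331019 [ 1.8948 -0.9122  1.1012] [ 0.0271  0.3277  1.6316 -0.0002  1.1793  0.2537]
```

>>> servo_tool(plan=[0, 0, 0, 0, 0.0049, -0.0162, 1, 0, 0, 0, 0, 0.0064, -0.0157, 1, 0, 0, 0, 0, 0.0077, -0.015, 1, 0, 0, 0, 0, 0.0089, -0.0144, 1])

```text
time_s: 26.62
ee_pos: [0.5689, 0.1188, 0.2026]
tool_rot: [0.783, 0.622, 0.0, 0.001]
ft_force: [11.1, -0.6, -16.7]
opening: 0.115
```

```bash
python3 - <<'E'
from h import *
np.set_printoptions(precision=4,suppress=True)
s=monitor.read_state(); q=s['ee_pos']-[.5412,.1254,.1437]; print(s['time_s'],s['ee_pos'],s['opening']*93,s['ft_force'],q@xc,q@yc,q[2])
E
```

```text
26.625 [0.5689 0.1188 0.2026] 10.657567968135458 [ 11.1437  -0.6079 -16.7311] 0.028483715474283425 -7.548005580347746e-05 0.05891782599724865
```

>>> servo_tool(plan=[0, 0, 0, 0, 0.0112, -0.013, 1, 0, 0, 0, 0, 0.0118, -0.0122, 1, 0, 0, 0, 0, 0.0126, -0.0113, 1, 0, 0, 0, 0, 0.0133, -0.0104, 1, 0, 0, 0, 0, 0.0142, -0.0093, 1, 0, 0, 0, 0, 0.015, -0.0079, 1])

```text
time_s: 27.38
ee_pos: [0.6407, 0.1021, 0.2663]
tool_rot: [0.782, 0.623, -0.003, -0.003]
ft_force: [-3.2, -0.0, -6.9]
opening: 0.115
```

```bash
cat > chk2.py <<'E'
from h import *
np.set_printoptions(precision=4,suppress=True)
s=monitor.read_state(); q=s['ee_pos']-[.5412,.1254,.1437]; print(s['time_s'],s['ee_pos'],s['opening']*93,s['ft_force'],q@xc,q@yc,q[2])
x,z=.1878-q@xc,.0486+q[2]; print('r',np.hypot(x,z),'lid deg',np.degrees(np.arctan2(z,x))-14.5)
E
python3 chk2.py
```

```text
27.375 [0.6407 0.1021 0.2663] 10.696588891802897 [-3.2128 -0.0198 -6.9347] 0.10219732385159787 2.221460608737083e-05 0.12262039135032671
r 0.19142685438027562 lid deg 48.936961876214944
```

>>> servo_tool(plan=[0, 0, 0, 0, 0.0156, -0.0066, 1, 0, 0, 0, 0, 0.0161, -0.0052, 1, 0, 0, 0, 0, 0.0164, -0.0038, 1, 0, 0, 0, 0, 0.0175, -0.0024, 1, 0, 0, 0, 0, 0, 0, 1])

```text
time_s: 28.0
ee_pos: [0.7075, 0.0865, 0.2862]
tool_rot: [0.783, 0.622, -0.0, -0.0]
ft_force: [0.8, -1.8, 0.9]
opening: 0.122
```

```bash
python3 chk2.py
```

```text
28.0 [0.7075 0.0865 0.2862] 11.318250523936335 [ 0.8456 -1.7558  0.9256] 0.17080315801435728 6.586890371967219e-05 0.1425329782572028
r 0.1918872273366658 lid deg 70.41823766665728
```

>>> servo_tool(plan=[0, 0, 0, 0, 0, 0, 0.25, 0, 0, 0, 0, 0, 0, 0.25, 0, 0, 0, 0, 0, 0, 0.25, 0, 0, 0, 0, 0, 0, 0.25, 0, 0, 0, 0, 0, -0.015, 0.25, 0, 0, 0, 0, 0, -0.03, 0.25, 0, 0, 0, 0, 0, -0.04, 0.25, 0, 0, 0, 0, 0, -0.04, 0.25, 0, 0, 0, 0, 0, -0.03, 0.25, 0, 0, 0, 0, 0, 0, 0.25])

```text
time_s: 29.25
ee_pos: [0.7079, 0.087, 0.4452]
tool_rot: [0.782, 0.623, 0.003, 0.002]
ft_force: [0.2, 0.4, 0.2]
opening: 0.374
```

```bash
python3 - <<'E'
from h import *
import pickle
np.set_printoptions(precision=4,suppress=True)
s=monitor.read_state(); print(s['time_s'],s['ee_pos'],s['opening']*93,s['ft_force'])
w=cam('wrist'); sd=cam('side'); pickle.dump((w,sd),open('c11.pkl','wb')); save('w11',w['img']); save('s11',sd['img'])
H=np.array([.7075,.0865,.2962])
# handle: dark bar blobs in both pictures, near the predicted handle
for nme,c in (('w',w),('s',sd)):
    u=proj(c,H); e1,e2=proj(c,H+yc*.05),proj(c,H-yc*.05); print(nme,'pred',u,e1,e2)
    m=(c['img'].max(2)<60).astype(np.uint8); nn,l,st,ce=cv2.connectedComponentsWithStats(m)
    for i in range(1,nn):
        x,y,ww,hh,a=st[i]
        if a>60 and abs(ce[i]-u).max()<80: print(st[i],ce[i])
# unchanged bystanders: pixel difference of side picture vs start, outside chamber/robot
c0=pickle.load(open('c0.pkl','rb'))['side']['img'].astype(int)
m=(abs(sd['img'].astype(int)-c0).max(2)>60).astype(np.uint8); m=cv2.morphologyEx(m,cv2.MORPH_OPEN,np.ones((3,3)))
nn,l,st,ce=cv2.connectedComponentsWithStats(m)
print([st[i].tolist() for i in range(1,nn) if st[i][4]>40])
E
```

```text
29.25 [0.7079 0.087  0.4452] 34.73775351845243 [0.2256 0.3587 0.2122]
w pred [320.8592 225.3645] [321.0635 166.675 ] [320.6724 279.0478]
[ 270  160   58  128 2581] [309.0616 221.2356]
[339 199  22  42 507] [346.2682 214.7929]
s pred [410.9539 150.9966] [410.8599 138.0074] [411.0568 165.2171]
[ 304  114  188  135 3581] [412.2508 169.3533]
[321 176  60  28 349] [347.788  193.2865]
[357 185  14  10 109] [364.0826 189.3028]
[[0, 0, 65, 107, 4358], [63, 0, 13, 18, 152], [87, 0, 77, 62, 3127], [371, 0, 11, 18, 133], [476, 0, 19, 18, 222], [404, 6, 12, 15, 134], [448, 9, 20, 13, 137], [406, 22, 13, 52, 477], [437, 22, 19, 53, 511], [30, 107, 15, 11, 108], [307, 123, 133, 153, 7096], [38, 158, 36, 39, 882], [73, 199, 21, 33, 402], [409, 241, 5, 31, 127], [288, 244, 13, 13, 118], [286, 279, 76, 28, 1266]]
```

```bash
python3 - <<'E'
from h import *
print(workorder.sign_off())
E
```

```text
the job is handed in; nothing more can be done
None
```

The job is done and handed in at about 29 s of the 72 s allowed.

- **Pin:** I drove it home with the mallet held in line with its 35° axis. At the hard stop the wrist force was about 89 N, under the 120 N limit. The side picture showed the pin head at the home position and the bolt clear of the staple.
- **Mallet:** It slid about 4 mm in the grip at the stop. I set it down by feel, and it reached the mat with about 8 N of contact. Later pictures showed it standing upright on the mat, released.
- **Hasp:** I carried it over to about 2.3 rad with the lid shut and let it go. The picture showed it lying over on the lid.
- **Lid:** I raised it to 70.4°, worked out from the arm's path about the hinge, and let go. After release, the wrist picture still had the handle where it was expected.

**Last checks:**
- The arm stood clear, with the wrist force near zero.
- Compared with the first side picture, only the robot, chamber and shadow areas had changed.

**Checks that disagreed:**
- The side view first put the handle about 2 cm too low, because the handle's leg was counted as part of the bar. I used the wrist view instead.
- The final check was by pixel numbers only, because all 12 picture views were used up. In it the handle's dark patch ran into other dark areas, so the 70° rests mainly on the arm's path.

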